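# Let the seedling hoist down

### The arm

A 7-joint arm with a two-finger parallel gripper is mounted at the origin on the work surface. World frame = base frame: x ahead of the robot, y to its left, z up, the work surface at z = 0. Lengths are in m, angles in rad, forces in N, time in s.
With the tool pointing down it reaches from about 0.4 to 0.875 m from the base axis. Payload 19.3 kg.
Tool frame: the origin (TCP) lies between the finger pads; the fingertips stand 17 mm ahead of it and the grasp point (between the pads) lies 2 mm behind it; z points along the fingers, y is the line along which they close (so a half turn about z gives the same grasp; the last joint's range is limited). The gripper opens to 85 mm and grips with 20 to 120 N. Pads are 22 mm wide; open, the fingers measure 114 mm over their backs; the gripper's body (76 mm by 85 mm) begins 54 mm behind the grasp point. The pads swing forward as they close: fully open they stand 13 mm farther back than shut.
Start: joints at [-1.294, 0.521, -0.036, 1.599, 0.021, 1.021, -0.113], TCP at [0.212, 0.588, 0.248] pointing down, gripper open.
Joint ranges: [-2.91, 2.91], [-0.3, 2.13], [-1.5, 1.42], [0.17, 2.43], [-1.26, 4.41], [0.16, 1.93], [-2.52, 2.52]. Speed limits (rad/s): [1.89, 1.89, 2.39, 2.39, 3.01, 3.01, 3.01].

### API

Orientations are given as a rotation vector (axis times angle).
In Python, from bench import arm gives the robot as it stands.
- The arm moves only by the tool arm_command, never from a script. Its argument "series" is a list that holds one entry, the list of rows, each a list of 6 numbers: the shift along the tool's x, y, z scaled (see below), then the turn, a rotation vector about the tool's x, y, z scaled (see below). In form: [[[tx, ty, tz, rx, ry, rz], ...]]. A call has 1 to 10 rows; each row is the pose to reach, as a shift and turn from the pose commanded when the call began, along the tool's axes at that moment; what a row does not reach only later rows make up. The controller multiplies each number of a shift by 0.4 m and each number of a turn by 0.5 rad. A row lasts 1/8 s, in which the tool goes at most 62.5 mm and 10.7 degrees, less where a joint would pass 70% of its speed; a pose out of reach is approached as far as the arm can. A call with a number of a shift or a turn outside -1 to 1 is refused whole. A call with a gripper value outside its range is refused whole. "claw" is the closure, from -1 (fully open) to 1 (shut), set as the call begins (left out, the last holds). The fingers move at their own pace and stop on an object; the grip force is fixed at half the most. Time passes only in rows, so rows that repeat a pose let the fingers close. It gives the time, the measured TCP pose, the force, the opening and the grip force at its end, in the units of the state.
- arm.get_state(): the state, without advancing time (a new reading comes with each control period).
- arm.get_image(name): name is "scene" or "top"; returns (picture, depth): 400x640x3 uint8, blue, green, red; 400x640 float32, m along the optical axis (not along the pixel's ray), 0 where there is no reading.
- arm.calibration(name): a dict with "fx", "fy", "cx", "cy" (pixels), "R" (3x3) and "t" (3): a world point X has camera coordinates R X + t. Camera axes: x right, y down, z forward; pixel columns grow to the right and rows downward; lengths in m; the calibration is good to about 2 mm. A picture is of the moment at which its call begins. calibration takes no time and is no camera call.
- arm.finish_job(): hands the job in; it is judged then, once.
Trained networks look in the newest picture that a camera, given by its name, has taken for a name from the list of things; names that differ only in an ending like _2 or _b are one class to them, and where a whole thing is asked for, a point or a joint stands for the part that bears it (a point fixed in the world has none). Each returns a list of dicts, best first, with "conf" (0 to 1); they miss things now and then, are a little off and sometimes report something else, mostly with a low value. They report only what shows in the picture. A call takes as long as a camera call.
- arm.recognise(target, camera): "uv" ([column, row] in pixels, amid what is visible of it).
- arm.trace(target, camera): "mask" (400x640 bool, what is visible of it) and "uv" ([column, row] in pixels, amid what is visible of it).
The state is a dict: "time": time; "joint_positions": joint angles; "joint_vel": joint speeds; "joint_torque": joint torques, N m; "position": TCP position; "tool_rot": TCP orientation; "contact_force": force on the tool from outside, world axes, zero at the start; "moment": the same for the moment, N m; "gripper_width": opening from 0.0 (shut) to 1.0 (fully open); "gripper_force": force on a finger pad.
Only numpy, scipy, OpenCV 4.12 (cv2) and the standard library are available. Lean on these libraries where they do the work, as an engineer would, in place of code of your own. Each camera call takes 0.05 s, during which the arm holds its last target. There are 200 camera calls.

### The job

Two small crank hoists stand on the nursery bench, both wound up. Let down the one that carries the black tray of green seedlings: lift its pawl by the red knob and keep it lifted while the crank turns back slowly under the load, until the platform is fully down, then let the pawl drop back into the ratchet wheel. Leave the hoist with the clay pots wound up.

Things in the scene. Friction and masses are not known exactly. Their poses are not given: they have to be found in the camera images.
- seed_knob (a point): Pawl knob of the seedling hoist: red ball, 30 mm across, on the end of a thin yellow arm; point: its centre, 160 mm above the table with the pawl down. x axis: level along the arm to wheel, mast and platform; z up; y across. Pinch it from above along y: free 70 mm either side. The arm hinges 150 mm along x, 20 mm higher, so the ball lifts almost straight up for 40 mm, against 1 to 5 N.
- seed_pawl (a joint): Angle of that pawl, rad: 0 dropped in the wheel, grows as the knob is lifted (0.1 per 15 mm), stop at 0.36. From about 0.15 the wheel is free: lift the knob 35 to 45 mm. Spring and weight drop it back when let go.
- seed_lift (a joint): How far the seedling platform has come down, m: 0 wound up, 0.1035 fully down on its base. With the pawl lifted the load lowers it by itself, checked by a damper, in about 6 to 11 s; with the pawl dropped the wheel catches at the next tooth (every 10 mm). Crank (60 mm radius) and wheel turn with it, clear of the knob; the green mast, 271 mm high, begins 160 mm along x from the knob.
- pots_lift (a joint): The same for the other hoist, alike in all but its load of clay pots, which stands about 0.5 m to one side: 0 wound up; it must stay so.

How it is judged:
On the way, in this order (a step that is already met when the one before it is completed fails the run):
1. the seedling hoist's pawl is lifted clear while the platform is still up (value of joint seed_pawl above 0.14 rad and value of joint seed_lift below 0.05 m), for 0.2 s.
2. the platform has come fully down (value of joint seed_lift above 0.097 m), for 0.2 s.
At the end, for the whole second after the job is handed in: The seedling hoist's platform is down to within 6.5 mm of its stop (seed_lift above 0.097 m) and at rest, its pawl is back in the wheel (below 0.06 rad), and the pot hoist is still wound up (within 6 mm) (value of joint seed_lift above 0.097 m and value of joint seed_pawl below 0.06 rad and velocity of joint seed_lift below 0.005 m/s and value of joint pots_lift below 0.006 m); the robot touches nothing.
It fails at once if the hoist with the pots was let down (value of joint pots_lift above 0.006 m).
It fails at once if the seedling platform ran or was pushed down fast (over 50 mm/s) (velocity of joint seed_lift above 0.05 m/s).
It also fails if it takes over 58 s, if anything falls off the work surface, if the arm or the gripper's body presses on something with over 40 N, if the wrist force passes 120 N, or if a joint passes its speed limit or range.

## Working session

There is one attempt and no reset: what is moved stays moved. The work goes in short steps, Python scripts to look and compute and a tool call to move; the robot and the scene stay as the last step left them, time stands still between calls to the robot, and variables do not carry over. Pictures are saved under pics/ and viewed, at most 10 in all, crops included, and the job is handed in when it is done.

Besides the shell and the picture viewer there is one more tool, called in YAML: its name, and indented under it one key for each argument. arm_command: Moves the arm, as the interface text tells. Its arguments: {"type":"object","properties":{"series":{"type":"array","items":{"type":"array","items":{"type":"array","items":{"type":"number"}}}},"claw":{"type":"number"}},"required":["series"]}

```bash
mkdir -p pics; cat > h.py <<'E'
from bench import arm
import numpy as np, cv2
def pts(cam,d):
    c=arm.calibration(cam); v,u=np.mgrid[:400,:640]
    P=np.stack([(u-c["cx"])/c["fx"]*d,(v-c["cy"])/c["fy"]*d,d],-1)
    return (P-np.array(c["t"]))@np.array(c["R"])
E
python3 - <<'E'
from h import *
for cam in("scene","top"):
    im,d=arm.get_image(cam); cv2.imwrite(f"pics/{cam}0.png",im); W=pts(cam,d)
    for n in("seed_knob","seed_lift","pots_lift"):
        for r in arm.trace(n,cam)[:3]:
            m=r["mask"]&(d>0); print(cam,n,r["conf"],r["uv"],np.median(W[m],0).round(3) if m.any() else None,m.sum())
    hsv=cv2.cvtColor(im,cv2.COLOR_BGR2HSV); red=((hsv[...,0]<6)|(hsv[...,0]>174))&(hsv[...,1]>150)&(hsv[...,2]>60)
    n,l,s,c=cv2.connectedComponentsWithStats(red.astype(np.uint8))
    for i in range(1,n):
        if s[i,4]>15:
            m=(l==i)&(d>0); print("red",c[i].round(),s[i,4],np.median(W[m],0).round(3),W[m].max(0).round(3),W[m].min(0).round(3))
print(arm.get_state())
E
```

```text
scene seed_knob 0.79 [223.6, 142.2] [ 0.577 -0.311  0.178] 276
scene pots_lift 0.83 [527.4, 353.9] [0.487 0.443 0.174] 13098
red [213. 137.] 88 [ 0.587 -0.353  0.17 ] [ 0.597 -0.341  0.176] [ 0.494 -0.552  0.007]
red [394. 247.] 144 [0.505 0.173 0.172] [0.513 0.186 0.178] [0.489 0.16  0.159]
top seed_knob 0.58 [469.7, 187.7] [ 0.576 -0.324  0.177] 460
top seed_lift 0.81 [357.3, 202.3] [ 0.536 -0.075  0.163] 8480
top pots_lift 0.82 [121.7, 221.2] [0.481 0.459 0.154] 7036
red [485. 184.] 110 [ 0.582 -0.357  0.17 ] [ 0.595 -0.348  0.177] [ 0.57  -0.37   0.159]
red [248. 218.] 124 [0.498 0.166 0.17 ] [0.512 0.179 0.175] [0.485 0.155 0.159]
{'time': 0.4, 'joint_positions': array([-1.29418576,  0.52147412, -0.03627771,  1.59954501,  0.02117762,
        1.02109586, -0.11279879]), 'joint_vel': array([-0.0004141 , -0.00058944, -0.00095191,  0.00036351,  0.00129014,
       -0.00139103, -0.00201018]), 'joint_torque': array([-1.37830226e-03, -9.26059413e+01,  1.97591051e+00, -3.69902408e+01,
        1.78472721e-02,  3.33564189e-03, -7.21990796e-05]), 'position': array([0.21245714, 0.58774317, 0.24822867]), 'tool_rot': array([-5.42150275e-01, -3.09443725e+00,  2.15138572e-04]), 'contact_force': array([-0.34911374, -0.06305385, -0.00242985]), 'moment': array([-0.01508761, -0.01165198,  0.036981  ]), 'gripper_force': 0.0, 'gripper_width': 1.0064112410561687}
```

View pics/scene0.png

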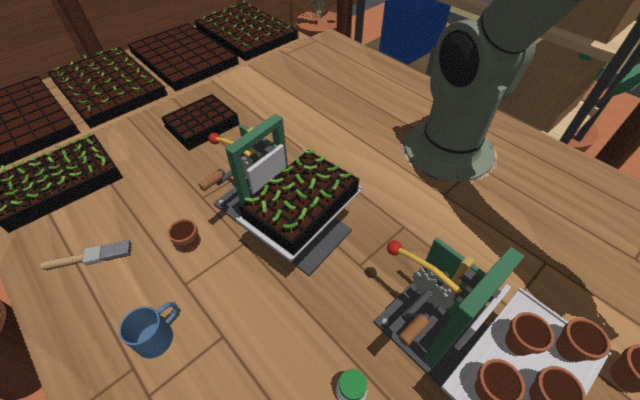

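View pics/top0.png

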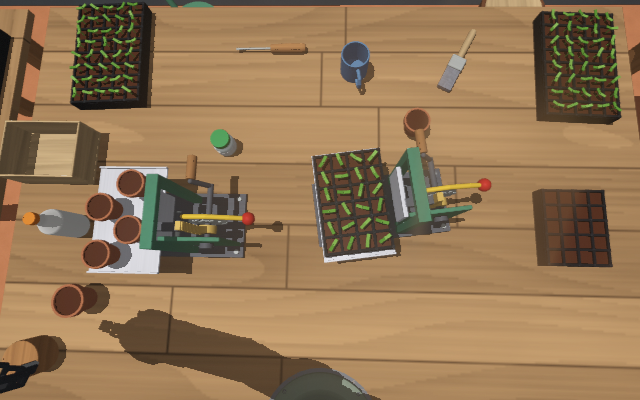

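The seedling hoist is the one with its knob at top (485,184) / scene (213,137). The pots hoist's knob is at top (248,218), so I'll leave that one alone. The seedling hoist's arm runs left in the top view, towards +y in the world.

```bash
cat >> h.py <<'E'
from scipy.optimize import least_squares
from scipy.spatial.transform import Rotation as Ro
def knob(cam,uv,rad=14):
    im,d=arm.get_image(cam); W=pts(cam,d); hsv=cv2.cvtColor(im,cv2.COLOR_BGR2HSV)
    v,u=np.mgrid[:400,:640]; near=np.hypot(u-uv[0],v-uv[1])<rad
    m=((hsv[...,0]<6)|(hsv[...,0]>174))&(hsv[...,1]>150)&(hsv[...,2]>60)&near&(d>0)
    p=W[m]; s=least_squares(lambda c:np.linalg.norm(p-c,axis=1)-.015,np.median(p,0)-[0,0,.01],loss="soft_l1",f_scale=.002)
    return s.x,im,W,hsv
def to_tool(goal,yaxis=None):
    "shift (scaled) to goal and turn (scaled) from the measured pose"
    s=arm.get_state(); R=Ro.from_rotvec(s["tool_rot"])
    t=R.inv().apply(np.array(goal)-s["position"])/.4
    r=None
    if yaxis is not None:
        y=np.array([*yaxis,0])/np.linalg.norm(yaxis)
        if y@R.as_matrix()[:,1]<0:y=-y
        z=np.array([0,0,-1.]); G=Ro.from_matrix(np.stack([np.cross(y,z),y,z],1))
        r=(R.inv()*G).as_rotvec()/.5
    return t.round(3),r
E
python3 - <<'E'
from h import *
for cam,uv,box in(("top",(485,184),(430,480,175,200)),("scene",(213,137),(215,240,130,160))):
    c,im,W,h=knob(cam,uv); 
    y=(h[...,0]>18)&(h[...,0]<32)&(h[...,1]>150)&(h[...,2]>120)
    b=np.zeros_like(y); b[box[2]:box[3],box[0]:box[1]]=1
    p=W[y&b]; p=p[(p[:,2]>.14)&(p[:,2]<.22)]
    q=p-p.mean(0); ax=np.linalg.svd(q[:,:2])[2][0]; print(cam,c.round(4),len(p),p.mean(0).round(3),ax.round(3),np.degrees(np.arctan2(ax[1],ax[0])))
    print("knob->mean dir",(p.mean(0)-c).round(3), np.array(arm.calibration(cam)["R"]).T@-np.array(arm.calibration(cam)["t"]))
# mast orientation from top
im,d=arm.get_image("top");W=pts("top",d);m=(W[...,2]>.26)&(W[...,2]<.285)&(W[...,1]<0)&(W[...,1]>-.35)
p=W[m];q=p-p.mean(0);print("mast",len(p),p.mean(0).round(3),np.linalg.svd(q[:,:2],full_matrices=False)[2].round(3))
R=Ro.from_rotvec(arm.get_state()["tool_rot"]).as_matrix();print(R.round(3))
E
```

```text
top [ 0.5846 -0.3597  0.1588] 237 [ 0.573 -0.287  0.185] [ 0.143 -0.99 ] -81.7951020660985
knob->mean dir [-0.012  0.073  0.026] [ 0.40151716 -0.02032207  0.97588653]
scene [ 0.5831 -0.3584  0.1605] 51 [ 0.58  -0.311  0.182] [-0.144  0.99 ] 98.26412888516619
knob->mean dir [-0.003  0.047  0.021] [0.8640255  0.35972361 0.77502252]
mast 1046 [ 0.558 -0.188  0.269] [[-0.99  -0.142]
 [-0.142  0.99 ]]
[[-0.94  0.34 -0.  ]
 [ 0.34  0.94 -0.  ]
 [ 0.   -0.   -1.  ]]
```

arm_command:
  series:
    - [[0, 0, -0.15, 0, 0, 0], [0, 0, -0.3, 0, 0, 0], [0, 0, -0.45, 0, 0, 0.1], [-0.13, -0.06, -0.45, 0, 0, 0.25], [-0.26, -0.12, -0.45, 0, 0, 0.4], [-0.39, -0.18, -0.45, 0, 0, 0.55], [-0.52, -0.24, -0.45, 0, 0, 0.7], [-0.65, -0.3, -0.45, 0, 0, 0.85], [-0.78, -0.36, -0.45, 0, 0, 1.0], [-0.93, -0.43, -0.45, 0, 0, 1.0]]
  claw: -1

```text
time: 1.8
position: [0.5021, 0.301, 0.4285]
tool_rot: [1.291, 2.864, 0.001]
contact_force: [1.4, 0.7, 0.0]
gripper_width: 0.998
gripper_force: 0.0
```

```bash
python3 - <<'E'
from h import *
print(to_tool([.584,-.36,.40],(.99,.143)),to_tool([.60,0,.43]),arm.get_state()["position"],arm.get_state()["joint_positions"])
E
```

```text
(array([-1.374, -0.941,  0.071]), array([ 7.66497210e-04, -6.00094911e-04,  1.16040627e+00])) (array([-0.726, -0.315, -0.004]), None) [0.50208138 0.30103653 0.42852563] [-0.80303054  0.33065092  0.22702243  1.45125115 -0.0749149   1.36772651
  0.15084089]
```

arm_command:
  series:
    - [[-0.1, -0.07, 0, 0, 0, 0.15], [-0.21, -0.14, 0, 0, 0, 0.3], [-0.32, -0.21, 0, 0, 0, 0.45], [-0.43, -0.28, 0, 0, 0, 0.6], [-0.54, -0.36, 0, 0, 0, 0.75], [-0.65, -0.44, 0, 0, 0, 0.9], [-0.76, -0.52, 0, 0, 0, 1.0], [-0.87, -0.6, 0, 0, 0, 1.0], [-0.98, -0.67, 0, 0, 0, 1.0], [-1.0, -0.68, 0, 0, 0, 1.0]]

```text
time: 3.05
position: [0.5618, -0.1813, 0.4282]
tool_rot: [1.965, 2.451, -0.002]
contact_force: [-0.2, 0.4, 0.2]
gripper_width: 1.001
gripper_force: 0.0
```

```bash
python3 - <<'E'
from h import *
print(to_tool([.584,-.359,.30],(.99,.143)),arm.get_state()["position"],arm.get_state()["joint_positions"])
E
```

```text
(array([-0.445, -0.042,  0.321]), array([-0.00122657,  0.00243021,  0.15194131])) [ 0.56181759 -0.18128504  0.42819873] [-0.15142975  0.3679328   0.52565229  1.4491023  -0.18371004  1.3738405
  0.60043605]
```

arm_command:
  series:
    - [[-0.12, -0.01, 0, 0, 0, 0.05], [-0.24, -0.02, 0, 0, 0, 0.1], [-0.36, -0.035, 0, 0, 0, 0.152], [-0.445, -0.042, 0, 0, 0, 0.152], [-0.445, -0.042, 0.12, 0, 0, 0.152], [-0.445, -0.042, 0.24, 0, 0, 0.152], [-0.445, -0.042, 0.32, 0, 0, 0.152], [-0.445, -0.042, 0.32, 0, 0, 0.152], [-0.445, -0.042, 0.32, 0, 0, 0.152]]

```text
time: 4.18
position: [0.5861, -0.3549, 0.3019]
tool_rot: [2.05, 2.379, 0.001]
contact_force: [-0.4, 0.2, 0.1]
gripper_width: 1.0
gripper_force: 0.0
```

```bash
python3 - <<'E'
from h import *
print(to_tool([.584,-.359,.155],(.99,.143)),arm.get_state()["position"])
for cam,uv in (("top",(485,184)),("scene",(213,137))):
    try:c,im,_,_=knob(cam,uv);print(cam,c)
    except Exception as e:im=arm.get_image(cam)[0];print(cam,e)
    if cam=="scene":cv2.imwrite("pics/s1.png",cv2.resize(im[40:240,110:370],None,fx=3,fy=3)[:600,:780])
E
```

```text
(array([-0.009, -0.007,  0.367]), array([0.00274442, 0.00186577, 0.00987374])) [ 0.58610211 -0.35493036  0.30193987]
top [ 0.58440781 -0.35948485  0.15920313]
scene [ 0.58286416 -0.35866868  0.16063311]
```

View pics/s1.png

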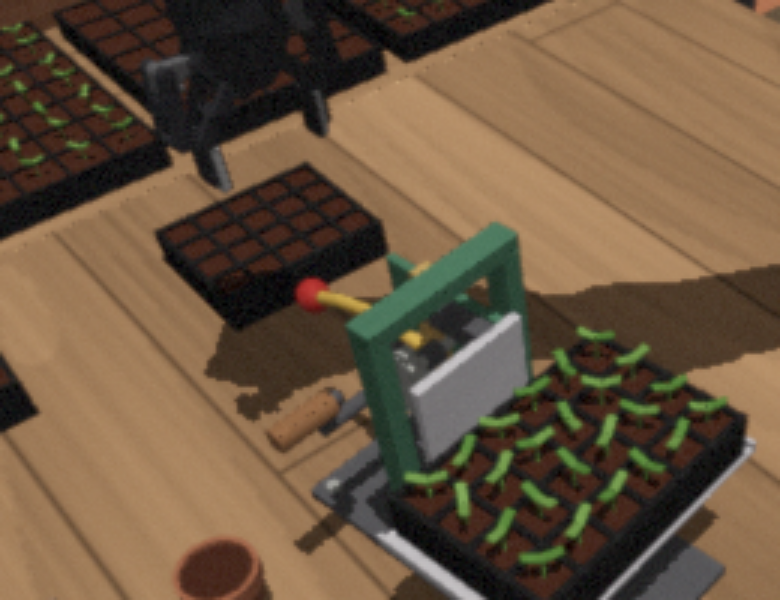

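arm_command:
  series:
    - [[-0.009, -0.007, 0.08, 0, 0, 0.01], [-0.009, -0.007, 0.16, 0, 0, 0.01], [-0.009, -0.007, 0.2, 0, 0, 0.01], [-0.009, -0.007, 0.2, 0, 0, 0.01], [-0.009, -0.007, 0.2, 0, 0, 0.01]]

```text
time: 4.9
position: [0.5838, -0.3593, 0.2218]
tool_rot: [2.056, 2.373, 0.001]
contact_force: [0.4, 0.1, 0.5]
gripper_width: 1.001
gripper_force: 0.0
```

```bash
python3 - <<'E'
from h import *
print(to_tool([.584,-.359,.155],(.99,.143)),arm.get_state()["position"])
E
```

```text
(array([0.001, 0.   , 0.167]), array([ 0.00288686,  0.00226896, -0.00088217])) [ 0.58379441 -0.35930829  0.22179657]
```

arm_command:
  series:
    - [[0, 0, 0.06, 0, 0, 0], [0, 0, 0.12, 0, 0, 0], [0, 0, 0.167, 0, 0, 0], [0, 0, 0.167, 0, 0, 0], [0, 0, 0.167, 0, 0, 0]]

```text
time: 5.52
position: [0.5837, -0.3593, 0.1546]
tool_rot: [2.056, 2.373, 0.0]
contact_force: [0.2, 0.9, 0.1]
gripper_width: 1.001
gripper_force: 0.0
```

arm_command:
  series:
    - [[0, 0, 0, 0, 0, 0], [0, 0, 0, 0, 0, 0], [0, 0, 0, 0, 0, 0], [0, 0, 0, 0, 0, 0], [0, 0, 0, 0, 0, 0], [0, 0, 0, 0, 0, 0], [0, 0, 0, 0, 0, 0], [0, 0, 0, 0, 0, 0]]
  claw: 1

```text
time: 6.52
position: [0.5839, -0.3589, 0.154]
tool_rot: [2.056, 2.374, 0.001]
contact_force: [3.5, 1.1, 5.7]
gripper_width: 0.322
gripper_force: 58.6
```

arm_command:
  series:
    - [[0, 0, -0.02, 0, 0, 0], [0, 0, -0.04, 0, 0, 0], [0, 0, -0.06, 0, 0, 0], [0, 0, -0.08, 0, 0, 0], [0, 0, -0.095, 0, 0, 0], [0, 0, -0.1, 0, 0, 0], [0, 0, -0.1, 0, 0, 0]]

```text
time: 7.4
position: [0.5836, -0.3577, 0.1931]
tool_rot: [-2.055, -2.375, -0.001]
contact_force: [4.7, 5.0, -3.5]
gripper_width: 0.32
gripper_force: 59.2
```

```bash
python3 - <<'E'
from h import *
for cam,uv in (("top",(485,184)),("scene",(213,130))):
    try:c,im,_,_=knob(cam,uv,20);print(cam,c)
    except Exception as e:im=arm.get_image(cam)[0];print(cam,e)
    if cam=="scene":cv2.imwrite("pics/s2.png",cv2.resize(im[40:240,110:370],None,fx=3,fy=3)[:600,:780])
E
```

```text
top [ 0.58390221 -0.36042833  0.19087699]
scene [ 0.58256891 -0.35803709  0.19209945]
```

View pics/s2.png

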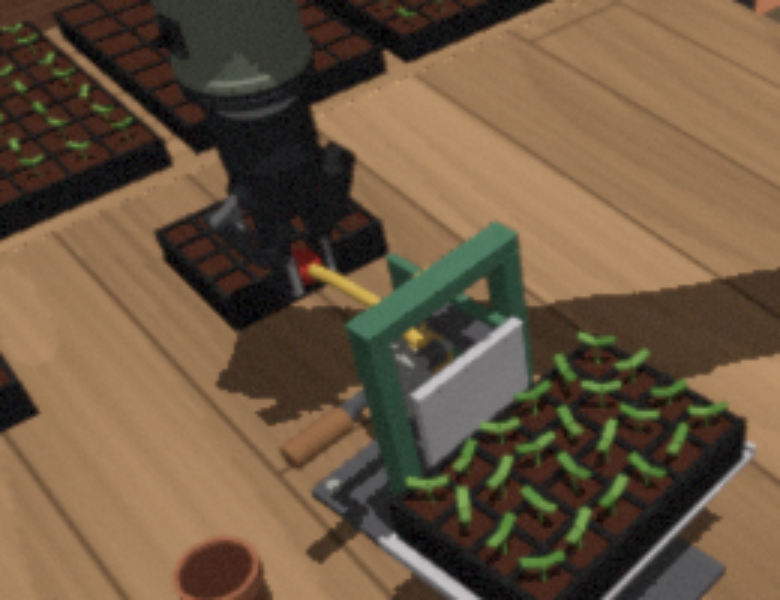

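The knob is gripped and lifted (crop (305,265)), and the crank has begun to turn. I'll raise it a little more and hold.

arm_command:
  series:
    - [[0, 0, -0.007, 0, 0, 0], [0, 0, -0.007, 0, 0, 0], [0, 0, -0.007, 0, 0, 0], [0, 0, -0.007, 0, 0, 0], [0, 0, -0.007, 0, 0, 0], [0, 0, -0.007, 0, 0, 0], [0, 0, -0.007, 0, 0, 0], [0, 0, -0.007, 0, 0, 0], [0, 0, -0.007, 0, 0, 0], [0, 0, -0.007, 0, 0, 0]]

```text
time: 8.75
position: [0.5837, -0.3579, 0.1959]
tool_rot: [-2.055, -2.375, -0.001]
contact_force: [4.8, 2.9, -3.8]
gripper_width: 0.314
gripper_force: 59.2
```

arm_command:
  series:
    - [[0, 0, 0, 0, 0, 0], [0, 0, 0, 0, 0, 0], [0, 0, 0, 0, 0, 0], [0, 0, 0, 0, 0, 0], [0, 0, 0, 0, 0, 0], [0, 0, 0, 0, 0, 0], [0, 0, 0, 0, 0, 0], [0, 0, 0, 0, 0, 0], [0, 0, 0, 0, 0, 0], [0, 0, 0, 0, 0, 0]]

```text
time: 10.0
position: [0.5837, -0.3579, 0.1958]
tool_rot: [-2.055, -2.375, -0.001]
contact_force: [4.0, 3.3, -3.0]
gripper_width: 0.319
gripper_force: 59.2
```

```bash
cat >> h.py <<'E'
def tray():
    im,d=arm.get_image("top"); W=pts("top",d)
    m=(abs(W[...,0]-.536)<.04)&(abs(W[...,1]+.075)<.04)&(d>0)
    return arm.get_state()["time"],np.percentile(W[m][:,2],[10,50,90]).round(4)
E
python3 -c "
from h import *
print(tray())"
```

```text
(10.05, array([0.1246, 0.1278, 0.1491]))
```

arm_command:
  series:
    - [[0, 0, 0, 0, 0, 0], [0, 0, 0, 0, 0, 0], [0, 0, 0, 0, 0, 0], [0, 0, 0, 0, 0, 0], [0, 0, 0, 0, 0, 0], [0, 0, 0, 0, 0, 0], [0, 0, 0, 0, 0, 0], [0, 0, 0, 0, 0, 0], [0, 0, 0, 0, 0, 0], [0, 0, 0, 0, 0, 0]]

```text
time: 11.3
position: [0.5836, -0.3579, 0.1958]
tool_rot: [-2.056, -2.375, -0.001]
contact_force: [4.1, 3.8, -2.6]
gripper_width: 0.313
gripper_force: 59.2
```

arm_command:
  series:
    - [[0, 0, 0, 0, 0, 0], [0, 0, 0, 0, 0, 0], [0, 0, 0, 0, 0, 0], [0, 0, 0, 0, 0, 0], [0, 0, 0, 0, 0, 0], [0, 0, 0, 0, 0, 0], [0, 0, 0, 0, 0, 0], [0, 0, 0, 0, 0, 0], [0, 0, 0, 0, 0, 0], [0, 0, 0, 0, 0, 0]]

```text
time: 12.55
position: [0.5837, -0.3579, 0.1958]
tool_rot: [-2.055, -2.375, -0.001]
contact_force: [4.2, 3.8, -3.4]
gripper_width: 0.317
gripper_force: 59.2
```

```bash
python3 -c "
from h import *
print(tray(),knob('top',(485,184),20)[0])"
```

```text
(12.6, array([0.0969, 0.1001, 0.1209])) [ 0.58405982 -0.36023121  0.19270503]
```

arm_command:
  series:
    - [[0, 0, 0, 0, 0, 0], [0, 0, 0, 0, 0, 0], [0, 0, 0, 0, 0, 0], [0, 0, 0, 0, 0, 0], [0, 0, 0, 0, 0, 0], [0, 0, 0, 0, 0, 0], [0, 0, 0, 0, 0, 0], [0, 0, 0, 0, 0, 0], [0, 0, 0, 0, 0, 0], [0, 0, 0, 0, 0, 0]]

```text
time: 13.9
position: [0.5837, -0.3579, 0.1958]
tool_rot: [-2.055, -2.375, -0.001]
contact_force: [5.2, 3.4, -3.0]
gripper_width: 0.316
gripper_force: 59.2
```

arm_command:
  series:
    - [[0, 0, 0, 0, 0, 0], [0, 0, 0, 0, 0, 0], [0, 0, 0, 0, 0, 0], [0, 0, 0, 0, 0, 0], [0, 0, 0, 0, 0, 0], [0, 0, 0, 0, 0, 0], [0, 0, 0, 0, 0, 0], [0, 0, 0, 0, 0, 0], [0, 0, 0, 0, 0, 0], [0, 0, 0, 0, 0, 0]]

```text
time: 15.15
position: [0.5837, -0.3579, 0.1958]
tool_rot: [-2.055, -2.375, -0.001]
contact_force: [5.1, 3.5, -3.0]
gripper_width: 0.316
gripper_force: 59.2
```

arm_command:
  series:
    - [[0, 0, 0, 0, 0, 0], [0, 0, 0, 0, 0, 0], [0, 0, 0, 0, 0, 0], [0, 0, 0, 0, 0, 0], [0, 0, 0, 0, 0, 0], [0, 0, 0, 0, 0, 0], [0, 0, 0, 0, 0, 0], [0, 0, 0, 0, 0, 0], [0, 0, 0, 0, 0, 0], [0, 0, 0, 0, 0, 0]]

```text
time: 16.4
position: [0.5837, -0.3579, 0.1958]
tool_rot: [-2.055, -2.375, -0.001]
contact_force: [4.2, 4.0, -2.4]
gripper_width: 0.316
gripper_force: 59.2
```

arm_command:
  series:
    - [[0, 0, 0, 0, 0, 0], [0, 0, 0, 0, 0, 0], [0, 0, 0, 0, 0, 0], [0, 0, 0, 0, 0, 0], [0, 0, 0, 0, 0, 0], [0, 0, 0, 0, 0, 0], [0, 0, 0, 0, 0, 0], [0, 0, 0, 0, 0, 0], [0, 0, 0, 0, 0, 0], [0, 0, 0, 0, 0, 0]]

```text
time: 17.65
position: [0.5836, -0.3579, 0.1958]
tool_rot: [-2.055, -2.375, -0.001]
contact_force: [4.5, 3.7, -3.0]
gripper_width: 0.318
gripper_force: 59.2
```

```bash
python3 -c "
from h import *
print(tray())"
```

```text
(17.7, array([0.0566, 0.0599, 0.0802]))
```

arm_command:
  series:
    - [[0, 0, 0, 0, 0, 0], [0, 0, 0, 0, 0, 0], [0, 0, 0, 0, 0, 0], [0, 0, 0, 0, 0, 0], [0, 0, 0, 0, 0, 0], [0, 0, 0, 0, 0, 0], [0, 0, 0, 0, 0, 0], [0, 0, 0, 0, 0, 0], [0, 0, 0, 0, 0, 0], [0, 0, 0, 0, 0, 0]]

```text
time: 18.95
position: [0.5836, -0.3579, 0.1958]
tool_rot: [-2.055, -2.375, -0.001]
contact_force: [4.1, 3.9, -3.2]
gripper_width: 0.316
gripper_force: 59.2
```

```bash
python3 -c "
from h import *
print(tray())"
```

```text
(19.0, array([0.0566, 0.0599, 0.0811]))
```

The platform has settled and is 0.103 m down. Next I'll lower the pawl and release it.

arm_command:
  series:
    - [[0, 0, 0.02, 0, 0, 0], [0, 0, 0.04, 0, 0, 0], [0, 0, 0.06, 0, 0, 0], [0, 0, 0.08, 0, 0, 0], [0, 0, 0.095, 0, 0, 0], [0, 0, 0.1, 0, 0, 0], [0, 0, 0.1, 0, 0, 0]]

```text
time: 19.88
position: [0.5844, -0.3607, 0.159]
tool_rot: [2.056, 2.368, 0.001]
contact_force: [0.7, 0.2, 28.8]
gripper_width: 0.316
gripper_force: 64.9
```

arm_command:
  series:
    - [[0, 0, 0, 0, 0, 0], [0, 0, 0, 0, 0, 0], [0, 0, 0, 0, 0, 0], [0, 0, 0, 0, 0, 0], [0, 0, 0, 0, 0, 0], [0, 0, 0, 0, 0, 0], [0, 0, 0, 0, 0, 0], [0, 0, 0, 0, 0, 0]]
  claw: -1

```text
time: 20.88
position: [0.5833, -0.3589, 0.1563]
tool_rot: [-2.057, -2.374, 0.0]
contact_force: [-0.1, 1.0, -0.6]
gripper_width: 1.006
gripper_force: 0.0
```

arm_command:
  series:
    - [[0, 0, -0.05, 0, 0, 0], [0, 0, -0.12, 0, 0, 0], [0, 0, -0.22, 0, 0, 0], [0, 0, -0.32, 0, 0, 0], [0, 0, -0.42, 0, 0, 0], [0, 0, -0.42, 0, 0, 0], [0, 0, -0.42, 0, 0, 0], [0, 0, -0.42, 0, 0, 0]]

```text
time: 21.88
position: [0.583, -0.3587, 0.3237]
tool_rot: [-2.056, -2.373, 0.0]
contact_force: [0.4, 1.0, -0.9]
gripper_width: 1.001
gripper_force: 0.0
```

```bash
python3 - <<'E'
from h import *
print(tray())
for cam,uv in (("top",(485,184)),("scene",(213,137))):
    print(cam,knob(cam,uv,20)[0])
im,d=arm.get_image("scene");cv2.imwrite("pics/s3.png",im)
E
```

```text
(21.925, array([0.0564, 0.0599, 0.0815]))
top [ 0.58463814 -0.35940246  0.15906094]
scene [ 0.58289461 -0.35842261  0.16070658]
```

View pics/s3.png

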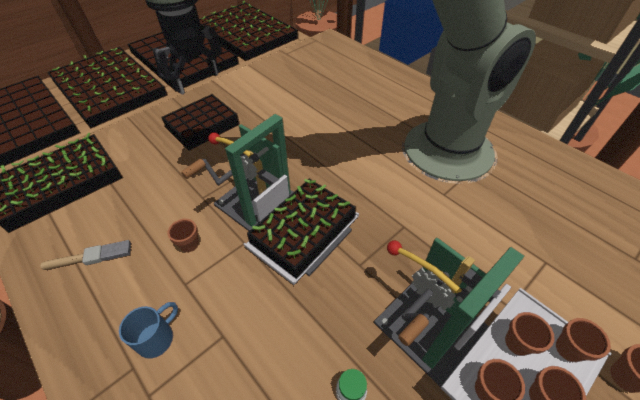

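The seedling tray is down at (303,228) and its knob is back in its dropped place at (213,137). The gripper is clear, and the pots are still wound up at (530,350).

```bash
python3 -c "
from bench import arm
print(arm.finish_job())"
```

```text
the job is handed in; nothing more can be done
None
```

The seedling hoist is fully down (about 0.103 m by the top camera) with its pawl back in the wheel, the pot hoist was left wound up, and the job was handed in at about 22 s; no verdict was returned.

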